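# Set the stock tags on the bin board

## Robot

A 7-joint arm with a two-finger parallel gripper is mounted at the origin on the work surface; the furniture and walls round the work are solid. World frame = base frame: x ahead of the robot, y to its left, z up, the work surface at z = 0. Lengths are in m, angles in rad, forces in N, time in s.
With the tool pointing down it reaches from about 0.4 to 0.85 m from the base axis. Payload 6.9 kg.
Tool frame: the origin (TCP) lies between the finger pads; the fingertips stand ctrl.finger_overhang ahead of it and the grasp point (between the pads) lies 5 mm behind it (ctrl.finger_overhang is the distance from the TCP to the fingertips, in m); z points along the fingers, y is the line along which they close (so a half turn about z gives the same grasp; the last joint's range is limited). The gripper opens to 85 mm and grips with 20 to 120 N. Pads are 22 mm wide; open, the fingers measure 114 mm over their backs; the gripper's body (76 mm by 85 mm) begins 54 mm behind the grasp point. The pads swing forward as they close: fully open they stand 13 mm farther back than shut.
Start: joints at [0.105, 0.507, -0.238, 1.5, 0.126, 1.149, -0.155], TCP at [0.625, -0, 0.245] pointing down, gripper open.
Joint ranges: [-3.08, 3.08], [-0.24, 2.05], [-1.43, 1.35], [0, 2.5], [-1.52, 4.66], [0.17, 1.96], [-2.89, 2.89]. Speed limits (rad/s): [2.39, 2.39, 3.14, 3.14, 3.14, 3.14, 3.14].

## Interface

Orientations are given as a unit quaternion [x, y, z, w].
In Python, from workcell import ctrl, imaging gives the robot as it stands.
- The arm moves only by the shell command python3 -m jog 'ROWS' [OPENING] [FORCE]. ROWS is a JSON object of lists of equal length, an entry for each row: "translation": the shift along the tool's x, y, z in m, a list of three; "yaw": the turn about the tool's z in rad. In form: {"translation": [[dx, dy, dz], ...], "yaw": [yaw, ...]}. A call has 1 to 12 rows; each row shifts and turns the commanded pose from where the row before left it, along the tool's axes as they then stand; what a row does not reach is not made up. A row lasts 1/12 s, in which the tool goes at most 41.7 mm and 7.16 degrees, less where a joint would pass 70% of its speed; a pose out of reach is approached as far as the arm can. A call with a gripper value outside its range is refused whole. OPENING is the opening, from 0 (shut) to 1 (fully open), set as the call begins (- or left out, the last holds). The fingers move at their own pace and stop on an object; FORCE is the grip in N (left out, the last holds). Time passes only in rows, so rows that do not move let the fingers close. It gives the time, the measured TCP pose, the force, the opening and the grip force at its end, in the units of the state.
- ctrl.sense(): the state, without advancing time (a new reading comes with each control period).
- imaging.grab_frame(name): name is "scene" or "side" or "wrist"; returns (picture, depth): 384x512x3 uint8, blue, green, red; 384x512 float32, m along the optical axis (not along the pixel's ray), 0 where there is no reading.
- imaging.calibration(name): a dict with "fx", "fy", "cx", "cy" (pixels), "xyz" and "attitude" of the camera in the world. Camera axes: x right, y up, looking along -z (the intrinsics and any distortion apply to the point x, -y, -z); pixel columns grow to the right and rows downward; lengths in m; the calibration is good to about 2 mm. A picture is of the moment at which its call begins: read the wrist's pose just before it. calibration takes no time and is no camera call; for the wrist camera it gives the pose at the moment of the call.
- ctrl.finish_job(): hands the job in; it is judged then, once.
The state is a dict: "t": time; "joint_positions": joint angles; "dq": joint speeds; "effort": joint torques, N m; "eef_pos": TCP position; "orientation": TCP orientation; "ft_force": force on the tool from outside, world axes, zero at the start; "ft_torque": the same for the moment, N m; "gripper_width": finger opening in m; "grasp_force": force on a finger pad.
Only numpy, scipy, OpenCV 4.12 (cv2) and the standard library are available. Lean on these libraries where they do the work, as an engineer would, in place of code of your own. Each camera call takes 0.05 s, during which the arm holds its last target. There are 200 camera calls.

## Task

Set the hinged tags on the stock board so that they tell the truth: every bin with something in it shall have the tag in front of it tipped fully away from the robot, showing its disc face, and every empty bin shall have its tag tipped fully towards the robot, showing its bar face. With the fingertips, push over the tags that stand wrong; leave the things in the bins and those lying beside the board where they are, neither picked up nor shifted.

Things in the scene. Friction and masses are not known exactly. Their poses are not given: they have to be found in the camera images.
- board_mid (a point): middle of the top of a fixed wooden board, 210 (x) x 320 (y) x 8 mm, flat on the table; its x points away from the robot, y left, z up. On its near half four hinged metal tags stand in a row, 75 mm apart; on its far half four open grey bins (74 x 64, 22 high, walls 3 mm), one straight behind each tag. Three bins hold one thing each (spool, wax block, loupe), one is empty.
- tag_1_pin (a point): middle of the hinge pin of tag 1, 19 mm above the table; axes as the board's, pin along y. Tag: smooth aluminium plate 40 wide, 4 thick with a 6 mm rolled edge, reaching 50 mm from the pin; raised black disc on its robot-side face, raised black bar on the other. Its steel holder is 50 wide, up to 25 mm above the table. Tag numbers do not follow their order.
- tag_1 (a joint): lean of tag 1 from upright, rad. +0.8: tipped fully away from the robot, disc face showing (full); -0.8: tipped fully towards the robot, bar face showing (empty). On a stop its edge is 36 mm off the pin horizontally, 54 mm above the table. No spring: pushed past upright it drops to the other stop by its own weight (30 g).
- tag_1_bin (a point): centre of the inner floor of the bin behind tag 1, 125 mm behind its pin along the board's x. This bin is full if the spool, wax block or loupe is within 37 mm of this point horizontally.
- tag_2_pin (a point): middle of the hinge pin of tag 2, 19 mm above the table; axes as the board's, pin along y. Tag: smooth aluminium plate 40 wide, 4 thick with a 6 mm rolled edge, reaching 50 mm from the pin; raised black disc on its robot-side face, raised black bar on the other. Its steel holder is 50 wide, up to 25 mm above the table. Tag numbers do not follow their order.
- tag_2 (a joint): lean of tag 2 from upright, rad. +0.8: tipped fully away from the robot, disc face showing (full); -0.8: tipped fully towards the robot, bar face showing (empty). On a stop its edge is 36 mm off the pin horizontally, 54 mm above the table. No spring: pushed past upright it drops to the other stop by its own weight (30 g).
- tag_2_bin (a point): centre of the inner floor of the bin behind tag 2, 125 mm behind its pin along the board's x. This bin is full if the spool, wax block or loupe is within 37 mm of this point horizontally.
- tag_3_pin (a point): middle of the hinge pin of tag 3, 19 mm above the table; axes as the board's, pin along y. Tag: smooth aluminium plate 40 wide, 4 thick with a 6 mm rolled edge, reaching 50 mm from the pin; raised black disc on its robot-side face, raised black bar on the other. Its steel holder is 50 wide, up to 25 mm above the table. Tag numbers do not follow their order.
- tag_3 (a joint): lean of tag 3 from upright, rad. +0.8: tipped fully away from the robot, disc face showing (full); -0.8: tipped fully towards the robot, bar face showing (empty). On a stop its edge is 36 mm off the pin horizontally, 54 mm above the table. No spring: pushed past upright it drops to the other stop by its own weight (30 g).
- tag_3_bin (a point): centre of the inner floor of the bin behind tag 3, 125 mm behind its pin along the board's x. This bin is full if the spool, wax block or loupe is within 37 mm of this point horizontally.
- tag_4_pin (a point): middle of the hinge pin of tag 4, 19 mm above the table; axes as the board's, pin along y. Tag: smooth aluminium plate 40 wide, 4 thick with a 6 mm rolled edge, reaching 50 mm from the pin; raised black disc on its robot-side face, raised black bar on the other. Its steel holder is 50 wide, up to 25 mm above the table. Tag numbers do not follow their order.
- tag_4 (a joint): lean of tag 4 from upright, rad. +0.8: tipped fully away from the robot, disc face showing (full); -0.8: tipped fully towards the robot, bar face showing (empty). On a stop its edge is 36 mm off the pin horizontally, 54 mm above the table. No spring: pushed past upright it drops to the other stop by its own weight (30 g).
- tag_4_bin (a point): centre of the inner floor of the bin behind tag 4, 125 mm behind its pin along the board's x. This bin is full if the spool, wax block or loupe is within 37 mm of this point horizontally.
- thread_spool_mid (a point): spool of pale thread standing upright, 34 mm across, 46 high, in one of the bins; the point is its centre, half-way up.
- wax_block_mid (a point): yellow wax block 56 x 38 x 20 mm lying in one of the bins; the point is its centre, half-way up.
- loupe_mid (a point): black round stand magnifier, 41 mm across, 38 high, in one of the bins; the point is its centre, half-way up.
- eraser_mid (a point): white eraser 22 x 56 x 12 mm lying on the table to the right of the board, to be left alone; the point is its centre, half-way up.
- binder_clip_2_mid (a point): black binder clip, 34 x 32 mm, 41 high with its wire handles, on the table to the left of the board, to be left alone; the point is in its middle, 10 mm above its base.
- water_bottle_mid (a point): small white bottle with a blue nozzle, 45 mm across, 123 high, on the table to the right of the board, to be left alone; the point is its centre, half-way up.
Things that resemble listed ones, but are neither listed nor needed, are in the scene too. There is more than one size of the part that bears wax_block_mid; the job needs the smallest.

How it is judged:
At the end, for the whole second after the job is handed in: Each tag in front of a bin that holds a thing leans more than 0.65 rad away from the robot, each tag in front of an empty bin leans more than 0.65 rad towards it, all tags at rest (under 0.1 rad/s) (((horizontal distance between any of thread_spool_mid, wax_block_mid, loupe_mid and tag_1_bin below 0.037 m and value of joint tag_1 above 0.65 rad) or (not (horizontal distance between any of thread_spool_mid, wax_block_mid, loupe_mid and tag_1_bin below 0.037 m) and value of joint tag_1 below -0.65 rad)) and velocity of joint tag_1 between -0.1 and 0.1 rad/s and ((horizontal distance between any of thread_spool_mid, wax_block_mid, loupe_mid and tag_2_bin below 0.037 m and value of joint tag_2 above 0.65 rad) or (not (horizontal distance between any of thread_spool_mid, wax_block_mid, loupe_mid and tag_2_bin below 0.037 m) and value of joint tag_2 below -0.65 rad)) and velocity of joint tag_2 between -0.1 and 0.1 rad/s and ((horizontal distance between any of thread_spool_mid, wax_block_mid, loupe_mid and tag_3_bin below 0.037 m and value of joint tag_3 above 0.65 rad) or (not (horizontal distance between any of thread_spool_mid, wax_block_mid, loupe_mid and tag_3_bin below 0.037 m) and value of joint tag_3 below -0.65 rad)) and velocity of joint tag_3 between -0.1 and 0.1 rad/s and ((horizontal distance between any of thread_spool_mid, wax_block_mid, loupe_mid and tag_4_bin below 0.037 m and value of joint tag_4 above 0.65 rad) or (not (horizontal distance between any of thread_spool_mid, wax_block_mid, loupe_mid and tag_4_bin below 0.037 m) and value of joint tag_4 below -0.65 rad)) and velocity of joint tag_4 between -0.1 and 0.1 rad/s); the robot touches nothing.
It fails at once if a thing in a bin is lifted or shifted by more than 15 mm (distance of any of thread_spool_mid, wax_block_mid, loupe_mid from where it was at the start of the episode above 0.015 m).
It fails at once if a thing beside the board is lifted or shifted by more than 15 mm (distance of any of eraser_mid, binder_clip_2_mid, water_bottle_mid from where it was at the start of the episode above 0.015 m).
It also fails if it takes over 51 s, if anything falls off the work surface, if the arm or the gripper's body presses on something with over 40 N, if the wrist force passes 120 N, or if a joint passes its speed limit or range.

## Working session

There is one attempt and no reset: what is moved stays moved. The work goes in short steps, Python scripts to look and compute and a shell command to move; the robot and the scene stay as the last step left them, time stands still between calls to the robot, and variables do not carry over. Pictures are saved under pics/ and viewed, at most 10 in all, crops included, and the job is handed in when it is done.

```bash
mkdir -p pics; cat > h.py <<'E'
from workcell import ctrl, imaging
import numpy as np, cv2
from scipy.spatial.transform import Rotation as R
def grab(n):
    c=imaging.calibration(n); p,d=imaging.grab_frame(n); return p,d,c
def pt(c,d,u,v):
    z=d[int(v),int(u)]; p=np.array([(u-c['cx'])/c['fx']*z,-(v-c['cy'])/c['fy']*z,-z])
    return R.from_quat(c['attitude']).apply(p)+c['xyz']
def cloud(c,d):
    v,u=np.mgrid[:d.shape[0],:d.shape[1]]
    p=np.stack([(u-c['cx'])/c['fx']*d,-(v-c['cy'])/c['fy']*d,-d],-1)
    return p@R.from_quat(c['attitude']).as_matrix().T+c['xyz']
E
python3 - <<'E'
from h import *
for n in ['scene','side','wrist']:
    p,d,c=grab(n); cv2.imwrite(f'pics/{n}.png',p); np.savez(f'{n}.npz',p=p,d=d,**{k:np.array(v) for k,v in c.items()})
    print(n,c)
cv2.imwrite('pics/both.png',cv2.resize(np.vstack([cv2.imread('pics/scene.png')]),(800,600),interpolation=cv2.INTER_CUBIC))
s=ctrl.sense();print(s['eef_pos'],s['orientation'],s['gripper_width'],s['t'],ctrl.finger_overhang)
E
```

```text
scene {'fx': 409.01364004419355, 'fy': 409.01364004419355, 'cx': 258.5019943107331, 'cy': 195.8877166951344, 'xyz': array([ 0.18687709, -0.75648145,  0.56043496]), 'attitude': array([ 0.48355257, -0.15043254, -0.25960947,  0.82228334])}
side {'fx': 420.2753840977888, 'fy': 420.2753840977888, 'cx': 251.8868417788449, 'cy': 194.55650698356254, 'xyz': array([0.19741158, 0.78600954, 0.57079866]), 'attitude': array([-0.12682593,  0.49928511,  0.83296677, -0.20198002])}
wrist {'fx': 266.7468451747704, 'fy': 266.7468451747704, 'cx': 254.0953062274652, 'cy': 189.5803616107208, 'xyz': array([0.62530563, 0.08395709, 0.37243683]), 'attitude': array([-1.65424593e-01,  6.50613976e-04,  4.98965418e-04,  9.86222101e-01])}
[ 6.24631484e-01 -6.46683491e-05  2.44641513e-01] [ 7.07084556e-01  7.07128680e-01 -4.95066922e-04 -4.63909082e-04] 0.08526169541885503 0.15 0.014
```

View pics/both.png

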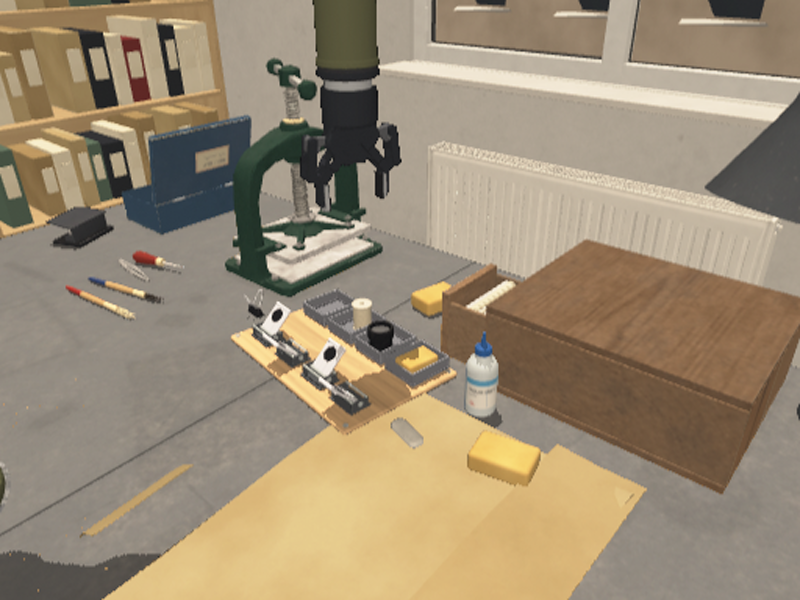

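View pics/wrist.png

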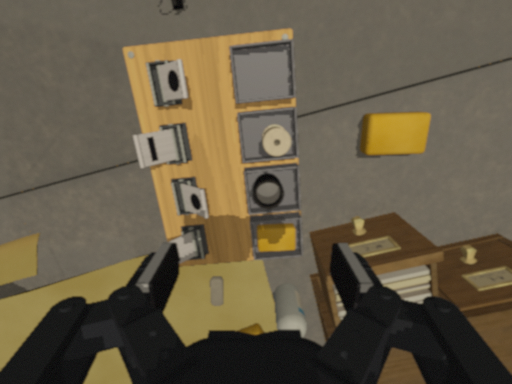

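The wrist picture shows, from left (top) to right of the board:

| Tag pixel | Face showing | Bin pixel | Bin contents |
|---|---|---|---|
| (170,82) | disc | (264,74) | empty, so wrong |
| (160,147) | bar | (268,134) | spool (277,140), so wrong |
| (190,199) | disc | (271,188) | loupe (267,190), so right |
| (187,244) | bar side up | (276,236) | yellow block, so wrong |

There are three yellow blocks: (276,237) in the bin, (397,134) on the table, and one at about scene pixel (505,455). The one in the bin is the smallest and the only one that fits a bin, so it is wax_block. I'll confirm with a crop and measure.

```bash
python3 - <<'E'
from h import *
p,d,c=grab('wrist')
cv2.imwrite('pics/crop.png',cv2.resize(p[20:270,110:310],(480,600),interpolation=cv2.INTER_CUBIC))
for n,u,v in [('cTL',127,49),('cTR',290,34),('eBR',299,250),('bin1',264,74),('bin4fl',276,222),('tA',176,82),('tAedge',184,84),('tBedge',140,149),('tB',160,147),('tC',197,201),('tCe',204,202),('tD',180,246),('big',397,134),('wax',276,237),('bottle',288,300),('eraser',217,290),('clip',178,4)]:
    print(n,np.round(pt(c,d,u,v),4))
P=cloud(c,d); z=P[...,2]
# bin rims z~0.008+0.022
m=((abs(z-0.030)<0.004)&(P[...,0]>0.55)&(P[...,0]<0.75)).astype(np.uint8); m[:, :225]=0; m[:,305:]=0; m[265:]=0
q=P[m>0]; r=cv2.minAreaRect((q[:,:2]*1000).astype(np.float32)); print('rim',r, len(q))
# tag tops
t=((z>0.045)&(z<0.07)).astype(np.uint8); t[:,:120]=0;t[:,225:]=0;t[:40]=0;t[262:]=0
k,l,s,ce=cv2.connectedComponentsWithStats(t)
for i in range(1,k):
    if s[i,4]>20:
        q=P[l==i]; print(ce[i],s[i,4],q.min(0).round(3),q.max(0).round(3),q.mean(0).round(3))
E
```

```text
cTL [0.4688 0.1401 0.0068]
cTR [0.6684 0.1568 0.005 ]
eBR [ 0.694  -0.1373  0.0156]
bin1 [0.6373 0.1117 0.0104]
bin4fl [ 0.6579 -0.0928  0.0096]
tA [0.5362 0.1006 0.0462]
tAedge [0.5469 0.0981 0.0536]
tBedge [0.4873 0.0251 0.0524]
tB [0.5057 0.0246 0.0355]
tC [ 0.5499 -0.0449  0.0456]
tCe [ 0.5606 -0.0431  0.0535]
tD [ 0.5184 -0.1182  0.0362]
big [0.8081 0.0399 0.026 ]
wax [ 0.6568 -0.1073  0.0292]
bottle [ 0.6771 -0.2093  0.0414]
eraser [ 0.564 -0.216  0.011]
clip [0.5371 0.1858 0.0121]
rim ((647.1483154296875, 0.4249420166015625), (74.19161987304688, 289.614990234375), 5.730233192443848) 2981
[180.13178295  78.8372093 ] 387 [0.534 0.083 0.045] [0.55  0.123 0.056] [0.542 0.103 0.051]
[142.30555556 150.12878788] 396 [0.482 0.003 0.045] [0.497 0.043 0.057] [0.489 0.023 0.05 ]
[201.81451613 202.29435484] 248 [ 0.549 -0.065  0.045] [ 0.565 -0.026  0.055] [ 0.557 -0.045  0.051]
```

View pics/crop.png

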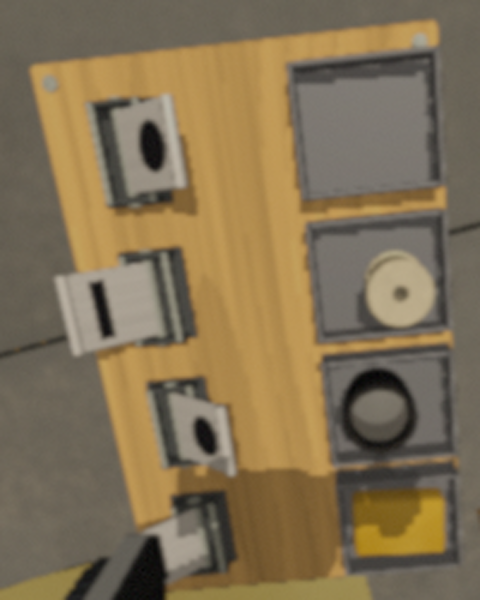

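The crop confirms the reading: the empty bin is behind the leftmost tag A (disc, wrong). B has the bar showing with the spool behind it (wrong), C the disc with the loupe (right), and D is towards the robot with the small wax block (wrong). Board yaw is about +5.7°. The pins come out at A (0.5115, 0.0999), B (0.519, 0.025) and D (0.534, −0.124). I'll shut the gripper, align it and go above the far side of tag A.

```bash
cat > rel.py <<'E'
from h import *
s=ctrl.sense(); p=np.array(s['eef_pos']); a=np.radians(5.73)
ex=np.array([np.cos(a),np.sin(a)]); ey=np.array([-ex[1],ex[0]])
print('t',round(s['t'],2),'z',p[2].round(4),'ovh',ctrl.finger_overhang,'w',round(s['gripper_width'],4),'F',np.round(s['ft_force'],1), 'yaw',R.from_quat(s['orientation']).as_matrix()[:,0].round(3))
for n,q in dict(A=(.5115,.0999),B=(.519,.0252),D=(.5339,-.1241)).items():
    e=p[:2]-q; print(n,"x'",(e@ex).round(4),"y'",(e@ey).round(4))
E
python3 -m jog '{"translation": [[0,0,0],[0.02,-0.005,0],[0.03,-0.01,0],[0.03,-0.01,0],[0.02,-0.008,0],[0.01,-0.004,0],[0,0,0.02],[0,0,0.03],[0,0,0.03],[0,0,0.02],[0,0,0],[0,0,0]], "yaw": [-0.1,0,0,0,0,0,0,0,0,0,0,0]}' 0; python3 rel.py
```

```text
t: 1.2
eef_pos: [0.577, 0.1048, 0.1447]
orientation: [0.671, 0.741, -0.001, -0.0]
ft_force: [-0.0, 0.7, 0.1]
gripper_width: -0.0
grasp_force: 0.0
t 1.2 z 0.1447 ovh 0.014 w -0.0 F [-0.   0.7  0.1] yaw [-0.099  0.995 -0.001]
A x' 0.0657 y' -0.0016
B x' 0.0657 y' 0.0734
D x' 0.0658 y' 0.2235
```

```bash
python3 -m jog '{"translation": [[0,0,0.025],[0,0,0.03],[0,0,0.02],[0,0,0.011],[0,0,0],[0,0,0]], "yaw": [0,0,0,0,0,0]}'; python3 - <<'E'
from h import *
p,d,c=grab('scene');cv2.imwrite('pics/s2.png',cv2.resize(p[140:290,130:310],(720,600),interpolation=cv2.INTER_CUBIC))
E
```

```text
t: 1.7
eef_pos: [0.5781, 0.1058, 0.0604]
orientation: [0.671, 0.741, 0.0, 0.0]
ft_force: [0.8, -0.5, -0.0]
gripper_width: -0.0002
grasp_force: 0.0
```

View pics/s2.png

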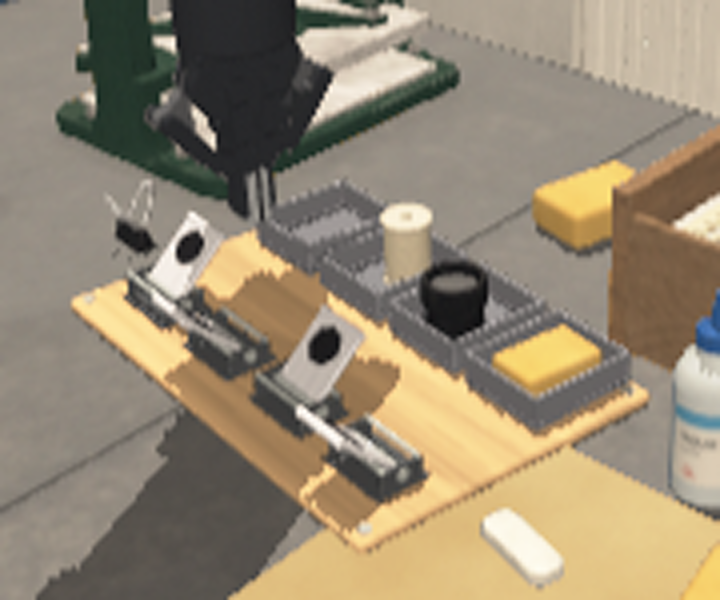

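The fingertips (about 262,212 in the crop) stand between tag A's edge and its empty bin, clear of both. Next I push towards the robot.

```bash
python3 -m jog '{"translation": [[0,0,0.003],[0,-0.01,0],[0,-0.01,0],[0,-0.01,0],[0,-0.01,0],[0,-0.01,0],[0,-0.01,0],[0,-0.01,0],[0,-0.003,0],[0,0,0],[0,0,0],[0,0,0]], "yaw": [0,0,0,0,0,0,0,0,0,0,0,0]}'; python3 rel.py; python3 - <<'E'
from h import *
p,d,c=grab('scene');cv2.imwrite('pics/s3.png',cv2.resize(p[140:290,130:310],(720,600),interpolation=cv2.INTER_CUBIC))
E
```

```text
t: 2.75
eef_pos: [0.5056, 0.0986, 0.0566]
orientation: [0.671, 0.742, 0.001, 0.0]
ft_force: [0.6, -0.6, 0.6]
gripper_width: -0.0001
grasp_force: 0.0
t 2.75 z 0.0566 ovh 0.014 w -0.0001 F [ 0.6 -0.6  0.6] yaw [-0.1    0.995  0.   ]
A x' -0.006 y' -0.0007
B x' -0.006 y' 0.0744
D x' -0.0059 y' 0.2244
```

View pics/s3.png

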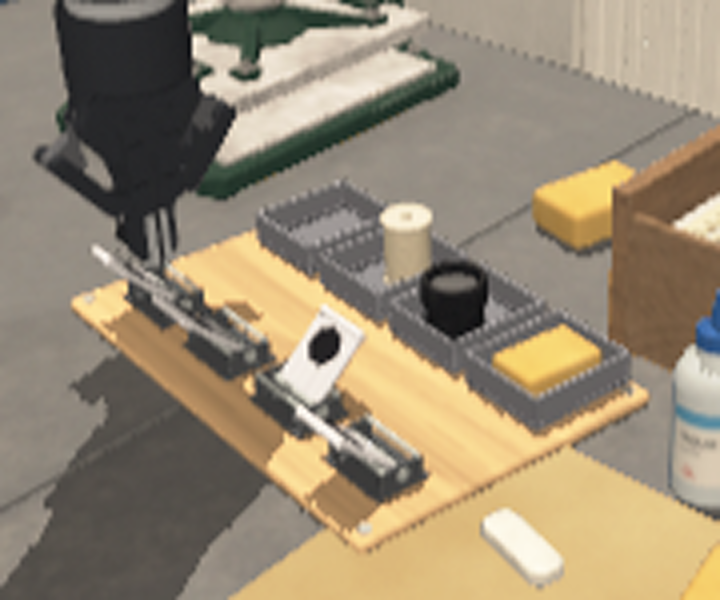

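Tag A's plate (about 100,250 → 150,290 in the crop) now leans towards the robot. Next I lift off and go in front of tag B.

```bash
python3 -m jog '{"translation": [[0,0.004,-0.02],[0,0,-0.03],[0,0,-0.03],[-0.015,-0.014,0],[-0.025,-0.02,0],[-0.025,-0.02,0],[-0.0095,-0.01,0],[0,0,0],[0,0,0.02],[0,0,0.03],[0,0,0.025],[0,0,0.005]], "yaw": [0,0,0,0,0,0,0,0,0,0,0,0]}'; python3 rel.py
```

```text
t: 3.8
eef_pos: [0.4517, 0.0193, 0.0534]
orientation: [0.671, 0.742, -0.001, -0.002]
ft_force: [-0.1, -0.3, 0.4]
gripper_width: 0.0001
grasp_force: 0.0
t 3.8 z 0.0534 ovh 0.014 w 0.0001 F [-0.1 -0.3  0.4] yaw [-0.101  0.995  0.001]
A x' -0.0676 y' -0.0742
B x' -0.0676 y' 0.0008
D x' -0.0675 y' 0.1509
```

Now I push B away, lift, and move in front of D.

```bash
python3 -m jog '{"translation": [[0,0.01,0],[0,0.01,0],[0,0.01,0],[0,0.01,0],[0,0.01,0],[0,0.01,0],[0,0.01,0],[0,0.004,0],[0,0,0],[0,0,0],[0,0,0]], "yaw": [0,0,0,0,0,0,0,0,0,0,0]}'; python3 rel.py; python3 -m jog '{"translation": [[0,-0.004,-0.02],[0,0,-0.03],[0,0,-0.03],[-0.025,-0.02,0],[-0.035,-0.02,0],[-0.035,-0.02,0],[-0.035,-0.009,0],[-0.02,0,0],[0,0,0],[0,0,0]], "yaw": [0,0,0,0,0,0,0,0,0,0]}'; python3 rel.py; python3 - <<'E'
from h import *
p,d,c=grab('side');cv2.imwrite('pics/d1.png',cv2.resize(p,(800,600),interpolation=cv2.INTER_CUBIC))
E
```

```text
t: 4.72
eef_pos: [0.5257, 0.0258, 0.0567]
orientation: [0.671, 0.742, -0.0, -0.0]
ft_force: [0.3, 0.4, -0.5]
gripper_width: -0.0002
grasp_force: 0.0
t 4.72 z 0.0567 ovh 0.014 w -0.0002 F [ 0.3  0.4 -0.5] yaw [-0.1    0.995 -0.   ]
A x' 0.0067 y' -0.0752
B x' 0.0067 y' -0.0001
D x' 0.0068 y' 0.15
t: 5.55
eef_pos: [0.4677, -0.1319, 0.1364]
orientation: [0.672, 0.741, -0.0, -0.0]
ft_force: [0.1, -0.5, -0.6]
gripper_width: 0.0001
grasp_force: 0.0
t 5.55 z 0.1364 ovh 0.014 w 0.0001 F [ 0.1 -0.5 -0.6] yaw [-0.097  0.995 -0.   ]
A x' -0.0668 y' -0.2263
B x' -0.0668 y' -0.1512
D x' -0.0667 y' -0.0012
```

View pics/d1.png

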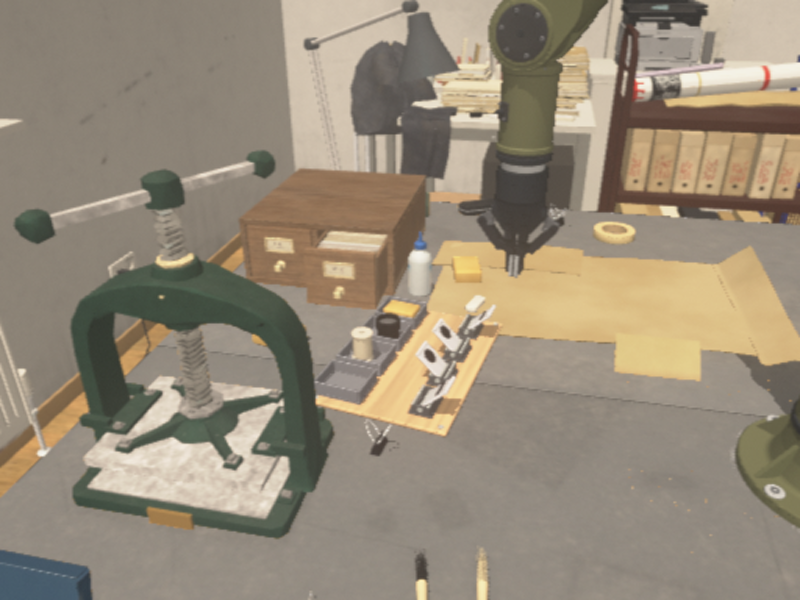

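Tag B (432,358) now shows its disc, tag C (447,332) still does, and D (480,315) still leans towards the robot. The eraser (475,303) is clear. Next is D.

```bash
python3 -m jog '{"translation": [[0,0,0.025],[0,0,0.03],[0,0,0.02],[0,0,0.005],[0,0.01,0],[0,0.01,0],[0,0.01,0],[0,0.01,0],[0,0.01,0],[0,0.01,0],[0,0.01,0],[0,0.004,0]], "yaw": [0,0,0,0,0,0,0,0,0,0,0,0]}'; python3 rel.py; python3 -m jog '{"translation": [[0,0,0],[0,0,0],[0,0,0],[0,-0.004,-0.02],[0,0,-0.03],[0,0,-0.03],[0,-0.01,-0.03],[0.03,0,-0.03],[0.03,0,-0.02],[0.03,0,0],[0.02,0,0],[0,0,0]], "yaw": [0,0,0,0,0,0,0,0,0,0,0,0]}'; python3 rel.py; python3 - <<'E'
from h import *
a=grab('scene')[0];b=grab('wrist')[0]
cv2.imwrite('pics/e1.png',np.hstack([cv2.resize(a[140:290,130:310],(400,333)),cv2.resize(b,(400,333))]))
E
```

```text
t: 6.6
eef_pos: [0.5446, -0.1229, 0.0568]
orientation: [0.671, 0.742, 0.001, 0.001]
ft_force: [0.3, -0.1, -0.3]
gripper_width: -0.0001
grasp_force: 0.0
t 6.6 z 0.0568 ovh 0.014 w -0.0001 F [ 0.3 -0.1 -0.3] yaw [-0.1    0.995 -0.   ]
A x' 0.0107 y' -0.225
B x' 0.0106 y' -0.1499
D x' 0.0107 y' 0.0001
t: 7.6
eef_pos: [0.5161, -0.0108, 0.2166]
orientation: [0.669, 0.744, 0.001, -0.0]
ft_force: [1.0, -0.7, -0.0]
gripper_width: -0.0005
grasp_force: 0.0
t 7.6 z 0.2166 ovh 0.014 w -0.0005 F [ 1.  -0.7 -0. ] yaw [-0.106  0.994  0.002]
A x' -0.0065 y' -0.1106
B x' -0.0065 y' -0.0355
D x' -0.0064 y' 0.1145
```

View pics/e1.png

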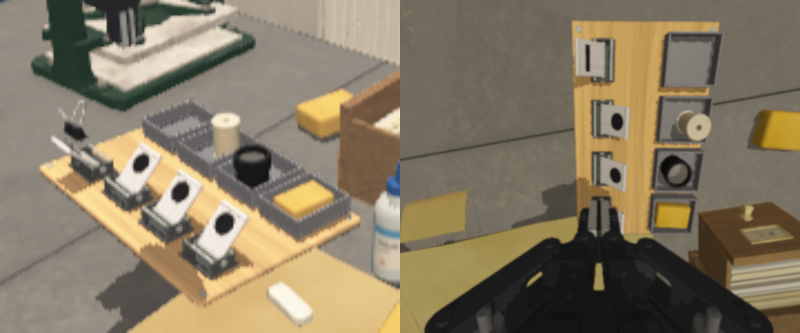

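The left picture shows discs on B (140,162), C (178,190) and D (222,223), all leaning away. In the wrist picture A (587,58) shows its bar, towards the robot, in front of the empty bin. The arm is clear and nothing else has moved, so I'm handing in.

```bash
python3 -m jog '{"translation": [[0,0,0],[0,0,0],[0,0,0],[0,0,0]], "yaw": [0,0,0,0]}' >/dev/null; python3 -c "
from workcell import ctrl
print(ctrl.finish_job())"
```

```text
the job is handed in; nothing more can be done
None
```

I pushed over the three wrong tags and handed the job in at about 8 s; in the last pictures the tags at the spool, loupe and wax block show discs, the tag at the empty bin shows its bar, and nothing else appears to have moved.

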